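# Dig the hinge out of the parts bin

### The arm

A 6-joint arm with a two-finger parallel gripper is mounted at the origin on the work surface. World frame = base frame: x ahead of the robot, y to its left, z up, the work surface at z = 0. Lengths are in m, angles in rad, forces in N, time in s.
With the tool pointing down it reaches from about 0.25 to 0.775 m from the base axis. Payload 4 kg.
Tool frame: the origin (TCP) lies on the centre line of the jaws, within the pads' length; the fingertips stand 25 mm ahead of it and the grasp point (between the pads) lies 6 mm ahead of it; z points along the fingers, y is the line along which they close (so a half turn about z gives the same grasp; the last joint's range is limited). The gripper opens to 94 mm and grips with 3 to 60 N. Pads are 16 mm wide; open, the fingers measure 119 mm over their backs; the gripper's body (75 mm by 177 mm) begins 78 mm behind the grasp point.
Start: joints at [-1.394, 0.087, 1.371, -0, 1.684, -0.103], TCP at [0.152, -0.529, 0.231] pointing down, gripper open.
Joint ranges: [-3.1, 3.1], [-0.76, 2.03], [0.27, 2.55], [-1.08, 4.22], [0.17, 2.65], [-2.57, 2.57]. Speed limits (rad/s): [2.79, 2.79, 3.14, 3.14, 3.14, 3.14].

### API

Orientations are given as [roll, pitch, yaw] about the fixed x, y, z axes, in that order (R = Rz(yaw) Ry(pitch) Rx(roll)).
In Python, from bench import sensors, optics, ticket gives the robot as it stands.
- The arm moves only by the tool send_rows, never from a script. Its argument "rows" is a list of rows, each a list of 6 numbers: the shift along the world's x, y, z in mm, then the turn, a rotation vector about the world's x, y, z in rad. In form: [[x, y, z, wx, wy, wz], ...]. A call has 1 to 8 rows; each row shifts and turns the commanded pose from where the row before left it; what a row does not reach is not made up. A row lasts 1/12 s, in which the tool goes at most 41.7 mm and 7.16 degrees, less where a joint would pass 70% of its speed; a pose out of reach is approached as far as the arm can. A call is refused whole if a number of a shift passes 41.7 or a number of a turn 0.125, either way. A call with a gripper value outside its range is refused whole. "grip" is the finger opening in mm, from 0 to 94, set as the call begins (left out, the last holds). The fingers move at their own pace and stop on an object; the grip force is fixed at half the most. Time passes only in rows, so rows that do not move let the fingers close. It gives the time, the measured TCP pose, the force, the opening and the grip force at its end, in the units of the state.
- sensors.get_obs(): the state, without advancing time (a new reading comes with each control period).
- optics.snapshot(name): name is "scene" or "top" or "wrist"; returns the picture (384x512x3 uint8, red, green, blue); there is no depth.
- optics.camera_model(name): a dict with "vertical_fov" (degrees; the focal length in pixels is half the picture's height over the tangent of half this angle, whatever the lens; pixels are square), "cx", "cy" (the principal point, pixels), "R" (3x3) and "t" (3): a world point X has camera coordinates R X + t. Camera axes: x right, y down, z forward; pixel columns grow to the right and rows downward; lengths in m; the calibration is good to about 2 mm. A picture is of the moment at which its call begins: read the wrist's pose just before it. camera_model takes no time and is no camera call; for the wrist camera it gives the pose at the moment of the call.
- ticket.close_job(): hands the job in; it is judged then, once.
The state is a dict: "time": time; "joint_positions": joint angles; "qvel": joint speeds; "joint_torque": joint torques, N m; "tool_pos": TCP position; "ee_rot": TCP orientation; "wrist_force": force on the tool from outside, world axes, zero at the start; "wrist_torque": the same for the moment, N m; "width": finger opening in m; "finger_force": force on a finger pad.
Only numpy, scipy, OpenCV 4.12 (cv2) and the standard library are available. Lean on these libraries where they do the work, as an engineer would, in place of code of your own. Each camera call takes 0.05 s, during which the arm holds its last target. There are 200 camera calls.

### The job

The zinc hinge lies buried in the blue parts bin: move the grommet pair, the reader module and the glass lamp out onto the cork mat, each lying or standing flat on the mat itself, then lay the hinge flat, barrel up, squarely and centred on the aluminium seat of the validator shell. When the hinge is seated, put the others back in the bin: the module and the lamp each upright on the spot where it stood at the start, and the grommet pair flat in the middle of the module's top. Never drop the glass lamp, and leave the screwdriver and the small jar where they are.

Things in the scene. Friction and masses are not known exactly. Their poses are not given: they have to be found in the camera images.
- hinge: Zinc butt hinge, one rigid plate (does not fold) 130 (x) x 70 (y) x 5 mm, 0.32 kg, with a raised barrel 16 mm wide, 70 mm long along y across its middle, flat flanks up to 15 mm and a round top 23 mm above the underside. Origin: centre of underside, z up; alike when turned half round. Lies on the bin's floor under module and lamp; once bare, grip it across the barrel, above the plate.
- module: Grey plastic reader module, a block 50 (x) x 54 (y) x 28 mm high, 90 g, with four small screw heads on top. Origin at the centre of its underside, z up. At the start it stands on one of the two plates of the hinge (either one), about 38 mm from the barrel's centre line, and carries the grommet pair.
- lamp: Green glass status lamp, round: black foot 40 mm across and 14 mm high, above it a glass body 34 mm across, upright-sided up to 40 mm and domed to 50 mm, 80 g. Origin at the centre of its underside, z up. At the start it stands on the other plate of the hinge.
- grommets: Black rubber grommet pair moulded in one piece, two discs side by side like a figure eight: 52 (x) x 26 (y) x 14 mm high, 25 g. Origin at the centre of its underside, z up. At the start it lies on the middle of the module's top.
- bin: Blue plastic open parts bin fixed to the bench, outer 175 (x) x 144 (y) x 36 mm high, walls and floor 4 mm thick. Origin at the centre of its underside.
- mat: Cork mat fixed flat on the bench, 220 (x) x 130 (y) x 4 mm thick; the side area. Origin at the centre of its underside.
- hinge_seat (a point): Centre of the upper face of a flat aluminium pad 134 (x) x 74 (y) mm, 2 mm proud of the top of a fixed grey validator shell 220 (x) x 160 (y) x 45 mm high: the seat is 47 mm above the bench. The hinge's long way (its x) goes along the seat's x, either way round.
- screwdriver: Screwdriver, 190 mm long, lying on the bench along its x between two of the stations; up to about 30 mm wide and high. Origin at the centre of its underside. A bystander.
- jar: Small glass screw jar with a steel cap, 32 mm across and 45 mm high, standing on the bench between two of the stations. Origin at the centre of its underside. A bystander.
Not all that is in view belongs to the job. There is more than one size of the hinge; the job needs the smaller. What is shaped like the module but orange is not meant.

How it is judged:
By the outcome, as a careful person would: the job done as asked, in the order asked, and still so for the second after the job is handed in, with the robot touching nothing.
It also fails if it takes over 147 s, if anything falls off the work surface, if the arm or the gripper's body presses on something with over 40 N, if the wrist force passes 120 N, or if a joint passes its speed limit or range.

## Working session

There is one attempt and no reset: what is moved stays moved. The work goes in short steps, Python scripts to look and compute and a tool call to move; the robot and the scene stay as the last step left them, time stands still between calls to the robot, and variables do not carry over. Pictures are saved under pics/ and viewed, at most 14 in all, crops included, and the job is handed in when it is done.

Besides the shell and the picture viewer there is one more tool, called after "Call:" as a command line: name --pt "numbers of a row" for each row, then --argument value for the rest. send_rows: Moves the arm, as the interface text tells. Its arguments: {"type":"object","properties":{"rows":{"type":"array"},"grip":{"type":"number"}},"required":["rows"]}

```bash
mkdir -p pics; ls; python3 - <<'E'
from bench import sensors, optics
import cv2
for n in ["top","scene"]:
    im=optics.snapshot(n); cv2.imwrite(f"pics/{n}0.png",cv2.resize(im[:,:,::-1],(800,600),interpolation=cv2.INTER_CUBIC))
    cv2.imwrite(f"pics/{n}0raw.png",im[:,:,::-1])
    print(n,optics.camera_model(n))
print(sensors.get_obs())
E
```

```text
pics
top {'vertical_fov': 49.05742615146207, 'cx': 256.6254280826594, 'cy': 195.09155778533452, 'R': array([[-0.00819619, -0.99954706, -0.02895669],
       [-0.9881429 ,  0.01253576, -0.15302437],
       [ 0.15331805,  0.02735913, -0.98779808]]), 't': array([-0.04050005,  0.44675913,  1.13290218])}
scene {'vertical_fov': 56.376248162585526, 'cx': 250.355519568133, 'cy': 191.55206294163855, 'R': array([[-0.52355132,  0.85199227, -0.00178423],
       [ 0.66733046,  0.40877244, -0.62255533],
       [-0.52968299, -0.32713033, -0.78257375]]), 't': array([ 0.2905776 , -0.2349768 ,  1.11089057])}
{'time': 0.1, 'joint_positions': array([-1.39406699e+00,  8.78970924e-02,  1.37208190e+00, -8.77753613e-06,
        1.68358448e+00, -1.03072946e-01]), 'qvel': array([-0.00112813, -0.00229103, -0.00235968,  0.00062053,  0.00073546,
       -0.00196465]), 'joint_torque': array([ 1.82692365e-03, -3.41252768e+01, -3.03301120e+01,  7.20397267e-02,
        3.04467638e-02, -1.01123542e-04]), 'tool_pos': array([ 0.15182151, -0.52817902,  0.22942318]), 'ee_rot': array([-3.13963140e+00, -1.94101202e-04,  2.79801110e-01]), 'wrist_force': array([ 0.8126934 , -0.40215721,  0.13248539]), 'wrist_torque': array([ 0.02499298, -0.01213684, -0.07437776]), 'finger_force': 0.0, 'width': 0.09398429666633518}
```

View pics/top0.png

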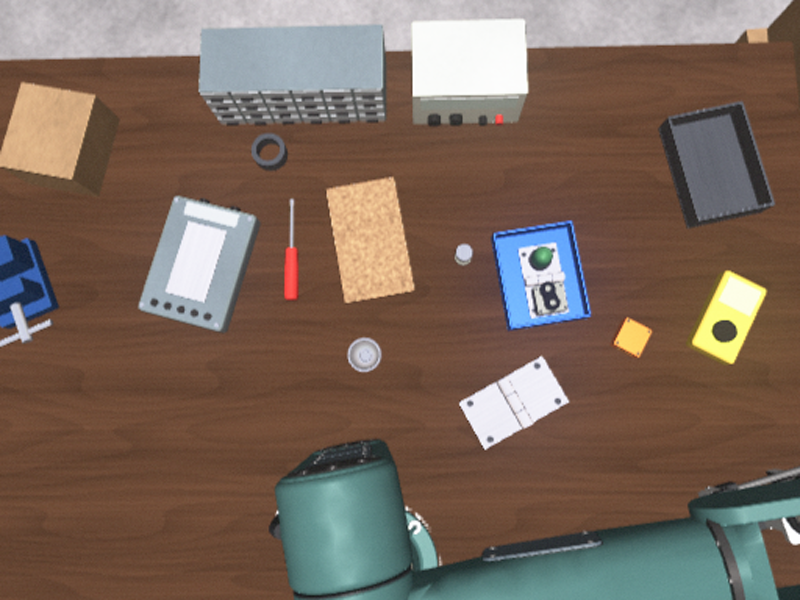

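View pics/scene0.png

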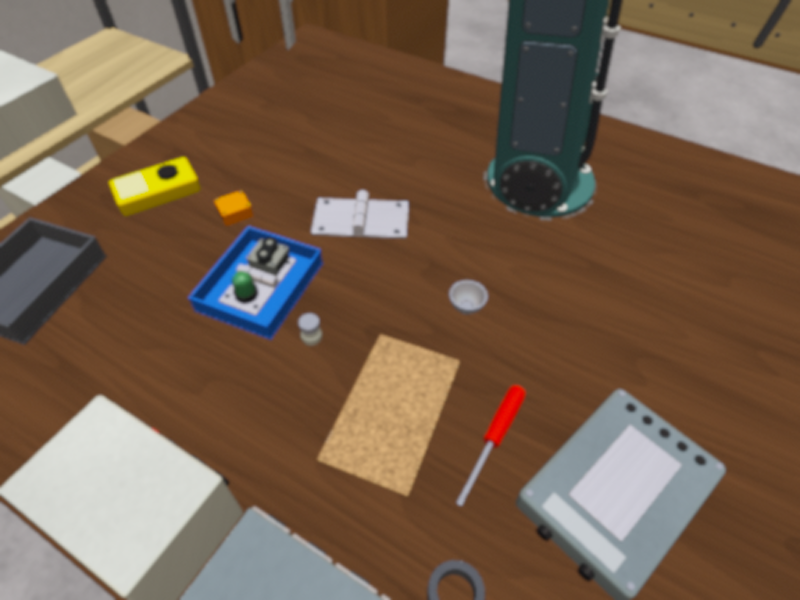

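Top view (800x600 px): the hinge sits in the blue bin at (543,282), with the lamp at (541,258) and the module and grommets at (548,298). The bare plate at (513,402) is the larger hinge, a look-alike. The orange block at (632,337) is a decoy for the module, and the blue rack at (20,285) and black tray at (717,163) could be taken for the bin. The mat is at (370,240), the shell at (198,264), the jar at (463,254) and the screwdriver at (291,250).

```bash
cat > h.py <<'E'
import numpy as np, cv2
from bench import sensors, optics
def cam(n):
    m=optics.camera_model(n); f=192/np.tan(np.radians(m["vertical_fov"])/2)
    return f,m["cx"],m["cy"],np.array(m["R"]),np.array(m["t"])
def w(c,u,v,z):
    f,cx,cy,R,t=c; d=R.T@np.array([(u-cx)/f,(v-cy)/f,1]); o=-R.T@t
    return o+d*(z-o[2])/d[2]
def px(c,X):
    f,cx,cy,R,t=c; p=R@np.array(X)+t
    return f*p[0]/p[2]+cx,f*p[1]/p[2]+cy
E
python3 - <<'E'
from h import *
c=cam("top"); k=1.5625
P=dict(bin=[(493,234,.036),(573,221,.036),(591,318,.036),(511,330,.036)],
mat=[(327,189,.004),(394,178,.004),(414,290,.004),(345,302,.004)],
pad=[(187,219,.047),(227,228,.047),(207,302,.047),(166,295,.047)],
jar=[(464,250,.045)],lampTop=[(541,256,.055)],grom=[(548,297,.051)],drv=[(291,200,.01),(291,300,.01)],bighinge=[(513,402,.01)],cup=[(365,355,.02)])
for n,l in P.items():
    q=np.array([w(c,u/k,v/k,z) for u,v,z in l])*1000
    print(n,q.round(0)[:,:2].tolist(),q.mean(0).round(1)[:2], [round(float(np.linalg.norm(q[i]-q[i-1]))) for i in range(len(q))])
    if len(q)==4:print([round(float(np.arctan2(*(q[(i+1)%4]-q[i])[1::-1])),3) for i in range(4)])
print(optics.camera_model("wrist"))
c1=cam("scene")
im=cv2.imread("pics/top0raw.png"); cv2.imwrite("pics/topbin.png",cv2.resize(im[130:220,305:395],(600,600),interpolation=cv2.INTER_CUBIC))
E
```

```text
bin [[572.0, -211.0], [594.0, -355.0], [418.0, -378.0], [399.0, -238.0]] [ 496.  -295.5] [176, 145, 177, 142]
[-1.421, -3.012, 1.709, 0.15]
mat [[673.0, 93.0], [692.0, -33.0], [478.0, -68.0], [457.0, 58.0]] [575.1  12.3] [218, 128, 217, 128]
[-1.42, -2.979, 1.732, 0.161]
pad [[606.0, 340.0], [588.0, 267.0], [454.0, 298.0], [467.0, 372.0]] [528.9 319.3] [143, 76, 138, 75]
[-1.811, 2.913, 1.39, -0.225]
jar [[542.0, -158.0]] [ 541.7 -158.2] [0]
lampTop [[526.0, -292.0]] [ 526.4 -291.8] [0]
grom [[454.0, -302.0]] [ 454.2 -301.7] [0]
drv [[651.0, 159.0], [461.0, 156.0]] [556.  157.6] [189, 189]
bighinge [[274.0, -241.0]] [ 274.2 -240.6] [0]
cup [[359.0, 20.0]] [359.   19.9] [0]
{'vertical_fov': 68.84207695103649, 'cx': 256.2571890956583, 'cy': 189.81240185291324, 'R': array([[ 0.27641027, -0.96103904, -0.00114899],
       [-0.92407379, -0.26610649,  0.27436284],
       [-0.26397915, -0.07477495, -0.96162556]]), 't': array([-0.54903808, -0.02890781,  0.3923385 ])}
```

View pics/topbin.png

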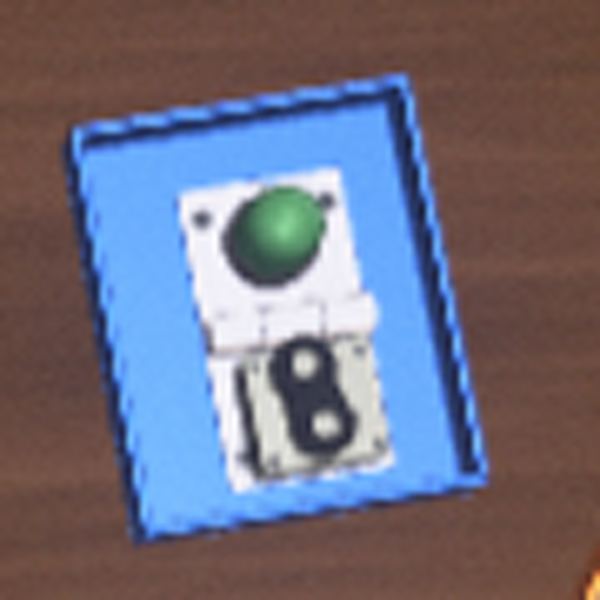

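The crop confirms it: the smaller hinge is under the green lamp (275,235) and the grey module with grommets (320,405), inside the blue bin. All sizes check out. Next is a closer wrist view of the bin.

```bash
python3 - <<'E'
from h import *
from scipy.spatial.transform import Rotation as Ro
o=sensors.get_obs(); T=Ro.from_euler('xyz',o["ee_rot"]).as_matrix(); f,cx,cy,R,t=cam("wrist")
p=-R.T@t
print("cam in tool mm",(T.T@(p-o["tool_pos"])*1000).round(1),"axes(x,y,z cam in tool)\n",(T.T@R.T).round(3), f)
Tn=Ro.from_euler('xyz',[np.pi,0,.14]).as_matrix()
off=Tn@T.T@(p-o["tool_pos"]); fw=Tn@T.T@R[2]
for h in (.33,.38): # camera height
    c=np.array([.496,-.295,.02])+fw*(h-.02)/fw[2]
    print(h,"tcp",(c-off).round(3), "move",((c-off-o["tool_pos"])*1000).round(0))
E
```

```text
cam in tool mm [  80.    -0.4 -155.1] axes(x,y,z cam in tool)
 [[ 0.    -0.962 -0.275]
 [ 1.     0.     0.001]
 [-0.001 -0.275  0.962]] 280.18817110136155
0.33 tcp [ 0.504 -0.294  0.175] move [353. 234. -55.]
0.38 tcp [ 0.519 -0.292  0.225] move [367. 236.  -5.]
```

Call:
send_rows --pt "30 20 0 0 0 -0.0117" --pt "30 20 0 0 0 -0.0117" --pt "30 20 0 0 0 -0.0117" --pt "30 20 0 0 0 -0.0117" --pt "30 20 0 0 0 -0.0117" --pt "30 20 0 0 0 -0.0117"

```text
time: 0.6
tool_pos: [0.3329, -0.4072, 0.23]
ee_rot: [-3.141, 0.0, 0.209]
wrist_force: [0.2, -1.4, -0.0]
width: 0.094
finger_force: 0.0
```

Call:
send_rows --pt "30 20 -3 0 0 -0.0117" --pt "30 20 -3 0 0 -0.0117" --pt "30 20 -3 0 0 -0.0117" --pt "30 20 -3 0 0 -0.0117" --pt "30 20 -3 0 0 -0.0117" --pt "30 15 -3 0 0 -0.0117" --pt "0 0 0 0 0 0" --pt "0 0 0 0 0 0"

```text
time: 1.27
tool_pos: [0.5126, -0.2923, 0.211]
ee_rot: [-3.14, 0.002, 0.143]
wrist_force: [-0.5, -0.4, -0.4]
width: 0.094
finger_force: 0.0
```

```bash
python3 - <<'E'
from h import *
import pickle
c=cam("wrist"); im=optics.snapshot("wrist")
pickle.dump((c,im),open("bin0.pkl","wb"))
u,v=px(c,[.496,-.295,.02]); print(u,v,px(c,[.572,-.211,.036]),px(c,[.418,-.378,.036]), sensors.get_obs()["tool_pos"],sensors.get_obs()["ee_rot"])
cv2.imwrite("pics/w1.png",cv2.resize(im[:,:,::-1],(800,600),interpolation=cv2.INTER_CUBIC))
E
```

```text
256.81094272002207 187.9219186285639 (np.float64(193.52767994243658), np.float64(118.16742994960312)) (np.float64(310.8012544634497), np.float64(256.3866193148786)) [ 0.5117502  -0.29324215  0.21156331] [-3.14083204e+00  1.91511190e-03  1.40679427e-01]
```

View pics/w1.png

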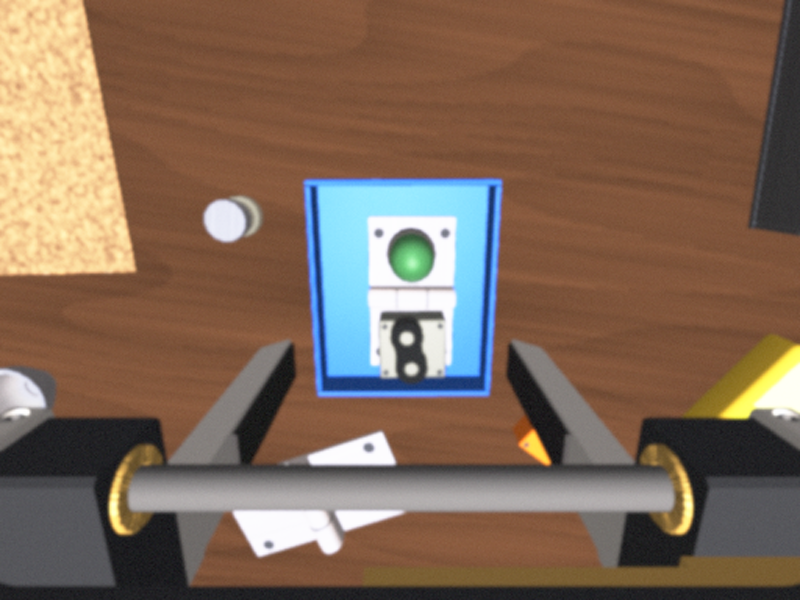

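The wrist view shows the bin at (305-500,180-395), the lamp at (411,256) and the grommets on the module at (410,348). I'll enlarge it to measure.

```bash
python3 - <<'E'
from h import *
import pickle
c,im=pickle.load(open("bin0.pkl","rb"))
cv2.imwrite("pics/w1c.png",cv2.resize(im[110:260,190:325,::-1],None,fx=4,fy=4,interpolation=cv2.INTER_CUBIC))
E
```

```text
(no output)
```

View pics/w1c.png

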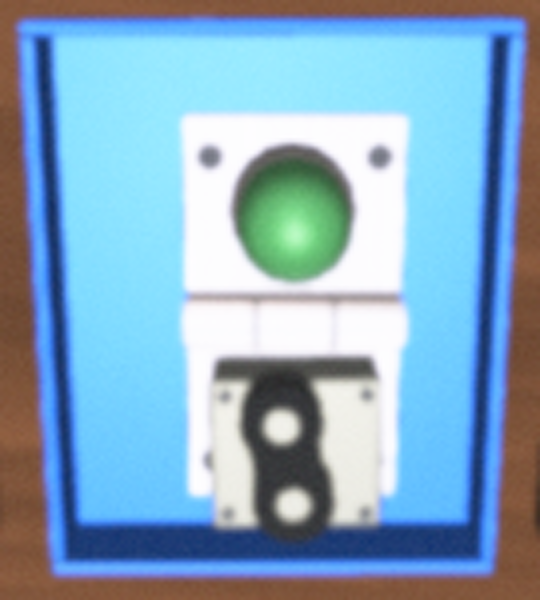

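```bash
python3 - <<'E'
from h import *
import pickle
c,im=pickle.load(open("bin0.pkl","rb"))
def W(l,z): return np.array([w(c,190+u/4,110+v/4,z)*1000 for u,v in l])[:,:2]
def rep(n,l,z):
    q=W(l,z); e=np.roll(q,-1,0)-q
    print(n,q.round(1).tolist(),"ctr",q.mean(0).round(1),"len",np.linalg.norm(e,axis=1).round(1),"ang",np.arctan2(e[:,1],e[:,0]).round(3))
rep("bin",[(18,20),(527,20),(495,575),(55,575)],.036)
rep("hinge",[(183,116),(408,115),(393,494),(190,494)],.009)
rep("mod",[(213,380),(380,380),(378,527),(214,527)],.037)
rep("grom",[(282,427),(294,505)],.051)
rep("grombox",[(283,370),(293,543)],.051)
rep("lamp highlight/centre cols",[(233,205),(355,205),(293,143)],.023)
# lamp silhouette fit
from scipy.optimize import least_squares
def sil(x,y):
    P=[]
    a=np.linspace(0,2*np.pi,60)
    for r,z in [(20,0),(20,14),(17,14),(17,40),(14.5,44),(10,48),(5,49.6)]:
        P+=[px(c,[x/1e3+r/1e3*np.cos(t),y/1e3+r/1e3*np.sin(t),.009+z/1e3]) for t in a]
    P=(np.array(P)-[190,110])*4
    return P.min(0).tolist()+P.max(0).tolist()
s=least_squares(lambda p:np.array(sil(*p))-[232,143,355,283],[526,-292])
print(s.x,np.round(sil(*s.x)))
E
```

```text
bin [[575.6, -211.8], [596.3, -355.2], [422.3, -381.1], [401.7, -238.3]] ctr [ 499.  -296.6] len [144.8 175.8 144.3 175.9] ang [-1.428 -2.994  1.714  0.151]
hinge [[552.5, -260.0], [562.9, -330.1], [434.1, -348.0], [424.1, -278.3]] ctr [ 493.4 -304.1] len [ 70.9 130.   70.4 129.7] ang [-1.423 -3.003  1.714  0.141]
mod [[476.5, -280.8], [483.9, -332.1], [434.4, -340.0], [426.8, -287.6]] ctr [ 455.4 -310.1] len [51.8 50.1 52.9 50.1] ang [-1.428 -2.983  1.714  0.136]
grom [[469.6, -303.3], [444.7, -310.7]] ctr [ 457.2 -307. ] len [25.9 25.9] ang [-2.852  0.29 ]
grombox [[487.5, -300.9], [432.0, -312.3]] ctr [ 459.7 -306.6] len [56.7 56.7] ang [-2.94   0.202]
lamp highlight/centre cols [[529.3, -279.5], [534.6, -316.8], [550.8, -295.0]] ctr [ 538.2 -297.1] len [37.7 27.2 26.5] ang [-1.428  0.934  2.517]
[ 529.98767062 -298.30627174] [229. 141. 358. 285.]
```

Call:
send_rows --pt "-28 -7.5 -10 0 0 0.055" --pt "-27.5 -7.5 -20 0 0 0.055" --pt "0 0 -30 0 0 0" --pt "0 0 -30 0 0 0" --pt "0 0 -20 0 0 0" --pt "0 0 -10 0 0 0" --pt "0 0 0 0 0 0" --pt "0 0 0 0 0 0" --grip 50

```text
time: 1.98
tool_pos: [0.4559, -0.3094, 0.0931]
ee_rot: [3.141, -0.0, 0.248]
wrist_force: [0.7, -0.2, 0.3]
width: 0.0501
finger_force: 0.0
```

Call:
send_rows --pt "0 1 -10 0 0 0" --pt "0 0 -10 0 0 0" --pt "0 0 -8 0 0 0" --pt "0 0 0 0 0 0" --pt "0 0 0 0 0 0"

```text
time: 2.4
tool_pos: [0.4562, -0.3073, 0.0639]
ee_rot: [-3.141, 0.001, 0.25]
wrist_force: [-0.1, -0.5, 0.5]
width: 0.05
finger_force: 0.0
```

Call:
send_rows --pt "0 0 0 0 0 0" --pt "0 0 0 0 0 0" --pt "0 0 0 0 0 0" --pt "0 0 0 0 0 0" --pt "0 0 0 0 0 0" --pt "0 0 0 0 0 0" --grip 15

```text
time: 2.9
tool_pos: [0.4565, -0.3077, 0.0648]
ee_rot: [3.141, -0.0, 0.249]
wrist_force: [-0.6, 0.3, 0.8]
width: 0.0225
finger_force: 28.5
```

Call:
send_rows --pt "0 0 20 0 0 0" --pt "0 0 40 0 0 0" --pt "5 30 0 0 0 0" --pt "5 35 0 0 0 0" --pt "5 35 0 0 0 0" --pt "5 35 0 0 0 0" --pt "5 35 0 0 0 0" --pt "5 35 0 0 0 0"

```text
time: 3.57
tool_pos: [0.4863, -0.1011, 0.1246]
ee_rot: [3.141, -0.0, 0.249]
wrist_force: [-0.1, -0.4, -0.2]
width: 0.0217
finger_force: 34.4
```

Call:
send_rows --pt "5 35 0 0 0 0" --pt "5 35 0 0 0 0" --pt "10 34 0 0 0 0" --pt "0 0 -30 0 0 0" --pt "0 0 -30 0 0 0" --pt "0 0 -20 0 0 0" --pt "0 0 0 0 0 0" --pt "0 0 0 0 0 0"

```text
time: 4.23
tool_pos: [0.5054, 0.0015, 0.0436]
ee_rot: [-3.141, 0.003, 0.25]
wrist_force: [0.9, 0.2, -0.0]
width: 0.0221
finger_force: 34.4
```

Call:
send_rows --pt "0 0 -7 0 0 0" --pt "0 0 -3 0 0 0" --pt "0 0 -1 0 0 0" --pt "0 0 -1 0 0 0" --pt "0 0 0 0 0 0" --pt "0 0 0 0 0 0"

```text
time: 4.73
tool_pos: [0.5067, 0.0013, 0.033]
ee_rot: [3.141, -0.001, 0.249]
wrist_force: [-0.5, 0.6, 0.3]
width: 0.0223
finger_force: 34.4
```

Call:
send_rows --pt "0 0 -1 0 0 0" --pt "0 0 0 0 0 0" --pt "0 0 0 0 0 0"

```text
time: 4.98
tool_pos: [0.5068, 0.0013, 0.0319]
ee_rot: [3.141, -0.001, 0.249]
wrist_force: [0.3, -0.3, 0.9]
width: 0.0218
finger_force: 34.5
```

Call:
send_rows --pt "0 0 0 0 0 0" --pt "0 0 0 0 0 0" --pt "0 0 0 0 0 0" --pt "0 0 0 0 0 0" --grip 50

```text
time: 5.32
tool_pos: [0.5061, 0.0014, 0.0312]
ee_rot: [-3.141, 0.001, 0.249]
wrist_force: [0.7, -0.4, -0.4]
width: 0.0452
finger_force: 0.0
```

Call:
send_rows --pt "0 0 20 0 0 0" --pt "0 0 40 0 0 0" --pt "-5 -30 15 0 0 0" --pt "-5 -35 0 0 0 -0.02" --pt "-5 -35 0 0 0 -0.02" --pt "-5 -35 0 0 0 -0.02" --pt "-5 -35 0 0 0 -0.02" --pt "-5 -35 0 0 0 -0.03" --grip 76

```text
time: 5.98
tool_pos: [0.4758, -0.2051, 0.1065]
ee_rot: [3.142, -0.0, 0.138]
wrist_force: [0.5, -1.3, 0.2]
width: 0.0759
finger_force: 0.0
```

Call:
send_rows --pt "-5 -35 0 0 0 0" --pt "-5 -35 0 0 0 0" --pt "-11 -36 0 0 0 0" --pt "0 0 -20 0 0 0" --pt "0 0 -10 0 0 0" --pt "0 0 0 0 0 0" --pt "0 0 0 0 0 0"

```text
time: 6.57
tool_pos: [0.4548, -0.3082, 0.0752]
ee_rot: [-3.139, 0.002, 0.14]
wrist_force: [0.4, -0.1, 0.8]
width: 0.0759
finger_force: 0.0
```

Call:
send_rows --pt "0.5 -1.5 -15 0 0 0" --pt "0 0 -12 0 0 0" --pt "0 0 -8 0 0 0" --pt "0 0 0 0 0 0" --pt "0 0 0 0 0 0"

```text
time: 6.98
tool_pos: [0.4558, -0.3102, 0.041]
ee_rot: [-3.141, 0.001, 0.14]
wrist_force: [1.2, -0.1, 0.5]
width: 0.076
finger_force: 0.0
```

Call:
send_rows --pt "0 0 0 0 0 0" --pt "0 0 0 0 0 0" --pt "0 0 0 0 0 0" --pt "0 0 0 0 0 0" --pt "0 0 0 0 0 0" --pt "0 0 0 0 0 0" --grip 40

```text
time: 7.48
tool_pos: [0.4562, -0.3113, 0.0422]
ee_rot: [3.141, -0.001, 0.139]
wrist_force: [-0.8, 1.7, 2.5]
width: 0.0542
finger_force: 30.0
```

Call:
send_rows --pt "0 0 10 0 0 0" --pt "0 0 30 0 0 0" --pt "0 0 40 0 0 0" --pt "12 32 0 0 0 0" --pt "12 32 0 0 0 0" --pt "12 32 0 0 0 0" --pt "12 32 0 0 0 0" --pt "12 32 0 0 0 0"

```text
time: 8.15
tool_pos: [0.5161, -0.1498, 0.1221]
ee_rot: [3.141, -0.0, 0.139]
wrist_force: [-0.5, -0.4, -0.6]
width: 0.0533
finger_force: 30.0
```

Call:
send_rows --pt "12 32 0 0 0 0" --pt "12 32 0 0 0 0" --pt "12 32 0 0 0 0" --pt "12 32 0 0 0 0" --pt "12 34 0 0 0 0" --pt "0 0 -35 0 0 0" --pt "0 0 -25 0 0 0" --pt "0 0 -15 0 0 0"

```text
time: 8.82
tool_pos: [0.5742, 0.012, 0.0437]
ee_rot: [-3.141, 0.004, 0.141]
wrist_force: [-0.5, -0.5, -0.6]
width: 0.054
finger_force: 30.0
```

Call:
send_rows --pt "0 0 -6 0 0 0" --pt "0 0 -2 0 0 0" --pt "0 0 -1 0 0 0" --pt "0 0 -1 0 0 0" --pt "0 0 0 0 0 0" --pt "0 0 0 0 0 0"

```text
time: 9.32
tool_pos: [0.5766, 0.0106, 0.0377]
ee_rot: [3.141, -0.002, 0.139]
wrist_force: [0.5, -0.3, 0.8]
width: 0.0538
finger_force: 30.0
```

Call:
send_rows --pt "0 0 -0.7 0 0 0" --pt "0 0 0 0 0 0" --pt "0 0 0 0 0 0"

```text
time: 9.57
tool_pos: [0.5767, 0.0106, 0.0371]
ee_rot: [3.141, -0.002, 0.139]
wrist_force: [-0.9, -1.0, 5.2]
width: 0.0541
finger_force: 30.0
```

Call:
send_rows --pt "0 0 0 0 0 0" --pt "0 0 0 0 0 0" --pt "0 0 0 0 0 0" --pt "0 0 0 0 0 0" --grip 76

```text
time: 9.9
tool_pos: [0.5755, 0.011, 0.0353]
ee_rot: [-3.141, 0.001, 0.139]
wrist_force: [0.1, 0.0, -1.4]
width: 0.0749
finger_force: 0.0
```

Call:
send_rows --pt "0 0 20 0 0 0" --pt "0 0 40 0 0 0" --pt "0 0 20 0 0 0" --pt "-5 -33 0 0 0 0" --pt "-5 -34 0 0 0 0" --pt "-5 -34 0 0 0 0" --pt "-5 -34 0 0 0 0" --pt "-5 -35 0 0 0 0"

```text
time: 10.57
tool_pos: [0.5504, -0.1602, 0.1156]
ee_rot: [-3.141, 0.0, 0.14]
wrist_force: [0.9, -0.7, 0.1]
width: 0.0758
finger_force: 0.0
```

Call:
send_rows --pt "-5 -35 0 0 0 0" --pt "-5 -35 0 0 0 0" --pt "-5 -35 0 0 0 0" --pt "-5 -34 0 0 0 0" --pt "0 0 -12 0 0 0" --pt "0 0 0 0 0 0" --pt "0 0 0 0 0 0" --grip 60

```text
time: 11.15
tool_pos: [0.5301, -0.2971, 0.1021]
ee_rot: [-3.139, 0.002, 0.139]
wrist_force: [0.7, 0.5, -0.9]
width: 0.0599
finger_force: 0.0
```

Call:
send_rows --pt "0 -1 -20 0 0 0" --pt "0 0 -18 0 0 0" --pt "0 0 -10 0 0 0" --pt "0 0 -3 0 0 0" --pt "0 0 0 0 0 0" --pt "0 0 0 0 0 0"

```text
time: 11.65
tool_pos: [0.5315, -0.2986, 0.0536]
ee_rot: [3.141, -0.001, 0.14]
wrist_force: [0.7, 0.2, 0.5]
width: 0.0599
finger_force: 0.0
```

Call:
send_rows --pt "0 0 0 0 0 0" --pt "0 0 0 0 0 0" --pt "0 0 0 0 0 0" --pt "0 0 0 0 0 0" --pt "0 0 0 0 0 0" --pt "0 0 0 0 0 0" --grip 20

```text
time: 12.15
tool_pos: [0.5311, -0.2992, 0.0534]
ee_rot: [3.141, -0.001, 0.139]
wrist_force: [0.8, 1.4, 3.1]
width: 0.0333
finger_force: 30.0
```

Call:
send_rows --pt "0 0 10 0 0 0" --pt "0 0 30 0 0 0" --pt "0 0 40 0 0 0" --pt "11 32 0 0 0 0" --pt "11 32 0 0 0 0" --pt "11 32 0 0 0 0" --pt "11 32 0 0 0 0" --pt "11 32 0 0 0 0"

```text
time: 12.82
tool_pos: [0.5861, -0.1379, 0.1333]
ee_rot: [3.141, -0.0, 0.139]
wrist_force: [-0.2, -0.8, -0.8]
width: 0.0333
finger_force: 30.0
```

Call:
send_rows --pt "11 32 0 0 0 0" --pt "11 32 0 0 0 0" --pt "11 32 0 0 0 0" --pt "11 32 0 0 0 0" --pt "9 33 0 0 0 0" --pt "0 0 -35 0 0 0" --pt "0 0 -25 0 0 0" --pt "0 0 -15 0 0 0"

```text
time: 13.48
tool_pos: [0.6372, 0.023, 0.0546]
ee_rot: [-3.141, 0.005, 0.141]
wrist_force: [-0.6, -0.2, -1.9]
width: 0.033
finger_force: 30.0
```

Call:
send_rows --pt "0 0 -6 0 0 0" --pt "0 0 -2 0 0 0" --pt "0 0 -1 0 0 0" --pt "0 0 -1 0 0 0" --pt "0 0 -0.5 0 0 0" --pt "0 0 0 0 0 0" --pt "0 0 0 0 0 0" --pt "0 0 0 0 0 0"

```text
time: 14.15
tool_pos: [0.6397, 0.0216, 0.0484]
ee_rot: [3.141, -0.002, 0.139]
wrist_force: [-0.1, -0.9, 1.7]
width: 0.0335
finger_force: 30.0
```

Call:
send_rows --pt "0 0 -0.5 0 0 0" --pt "0 0 0 0 0 0" --pt "0 0 0 0 0 0"

```text
time: 14.4
tool_pos: [0.6397, 0.0216, 0.0484]
ee_rot: [3.141, -0.002, 0.139]
wrist_force: [-0.7, -0.6, 5.9]
width: 0.0337
finger_force: 30.0
```

Call:
send_rows --pt "0 0 0 0 0 0" --pt "0 0 0 0 0 0"

```text
time: 14.57
tool_pos: [0.6397, 0.0216, 0.0484]
ee_rot: [3.141, -0.002, 0.139]
wrist_force: [-0.4, -0.7, 6.2]
width: 0.0329
finger_force: 30.0
```

Call:
send_rows --pt "0 0 0 0 0 0" --pt "0 0 0 0 0 0" --pt "0 0 0 0 0 0" --pt "0 0 0 0 0 0" --pt "0 0 15 0 0 0" --pt "0 0 30 0 0 0" --pt "0 0 40 0 0 0" --grip 60

```text
time: 15.15
tool_pos: [0.636, 0.0221, 0.1276]
ee_rot: [-3.14, 0.01, 0.139]
wrist_force: [1.6, -0.1, 0.1]
width: 0.0599
finger_force: 0.0
```

Call:
send_rows --pt "0 0 40 0 0 0" --pt "-10 30 20 0 0 -0.03" --pt "-10 33 20 0 0 -0.04" --pt "-10 33 20 0 0 -0.04" --pt "-10 33 8 0 0 -0.04" --pt "-10 33 0 0 0 -0.04" --pt "-10 33 0 0 0 -0.04" --pt "-10 33 0 0 0 -0.04"

```text
time: 15.82
tool_pos: [0.5681, 0.2514, 0.2398]
ee_rot: [-3.142, 0.0, -0.133]
wrist_force: [0.2, -0.5, 0.2]
width: 0.0601
finger_force: 0.0
```

Call:
send_rows --pt "-10 33 0 0 0 -0.04" --pt "-15 33 0 0 0 -0.05" --pt "0 0 0 0 0 0" --pt "0 0 0 0 0 0" --pt "0 0 0 0 0 0"

```text
time: 16.23
tool_pos: [0.5439, 0.3155, 0.2393]
ee_rot: [3.14, 0.0, -0.22]
wrist_force: [-0.2, -1.0, 0.1]
width: 0.06
finger_force: 0.0
```

```bash
python3 - <<'E'
from h import *
import pickle
o=sensors.get_obs(); c=cam("wrist"); im=optics.snapshot("wrist")
pickle.dump((c,im),open("seat0.pkl","wb")); print(o["tool_pos"],o["ee_rot"])
cs=np.array([px(c,[x/1e3,y/1e3,.047]) for x,y in [(606,340),(588,267),(454,298),(467,372)]]);print(cs.round())
cv2.imwrite("pics/s1.png",cv2.resize(im[:,:,::-1],(800,600),interpolation=cv2.INTER_CUBIC))
a=np.maximum(cs.min(0).astype(int)-12,0); b=cs.max(0).astype(int)+12
cr=im[a[1]:b[1],a[0]:b[0],::-1]; k=4
cv2.imwrite("pics/s1c.png",cv2.resize(cr,None,fx=k,fy=k,interpolation=cv2.INTER_CUBIC)); print(a,cr.shape)
# mat check in top cam
t=optics.snapshot("top"); cv2.imwrite("pics/top1raw.png",t[:,:,::-1])
E
```

```text
[0.54389334 0.31553833 0.23932241] [ 3.14038567e+00  1.91716647e-04 -2.19892549e-01]
[[225. 131.]
 [287. 132.]
 [283. 236.]
 [228. 238.]]
[213 118] (132, 86, 3)
```

View pics/s1c.png

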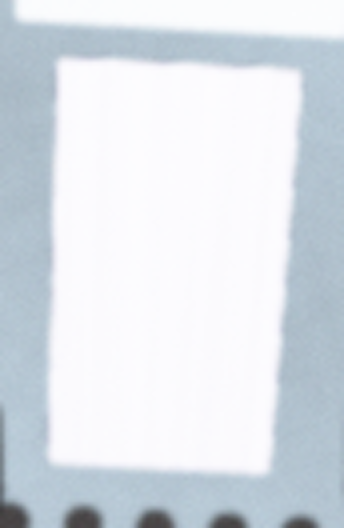

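The seat pad shows as a white quadrilateral with crop corners (57,57), (301,70), (270,474) and (49,466).

```bash
cat >> h.py <<'E'
def rect(c,im,a,b,z,thr):
    g=cv2.cvtColor(im,cv2.COLOR_RGB2HSV); m=((g[...,2]>thr[0])&(g[...,1]<thr[1])).astype(np.uint8)[a[1]:b[1],a[0]:b[0]]
    n,l,s,_=cv2.connectedComponentsWithStats(m); i=1+s[1:,4].argmax()
    k=cv2.findContours((l==i).astype(np.uint8),cv2.RETR_EXTERNAL,cv2.CHAIN_APPROX_NONE)[0][0][:,0]
    q=np.array([w(c,u+a[0],v+a[1],z)[:2]*1000 for u,v in k],np.float32); return cv2.minAreaRect(q),q
def quad(c,l,z):
    q=np.array([w(c,u,v,z)[:2]*1000 for u,v in l]); e=np.roll(q,-1,0)-q
    print("ctr",q.mean(0).round(1),"len",np.linalg.norm(e,axis=1).round(1),"ang",np.arctan2(e[:,1],e[:,0]).round(3))
E
python3 - <<'E'
from h import *
import pickle
c,im=pickle.load(open("seat0.pkl","rb"))
quad(c,[(213+u/4,118+v/4) for u,v in [(57,57),(301,70),(270,474),(49,466)]],.047)
print(im[180,250],im[180,292])
r,q=rect(c,im,(220,130),(294,240),.047,(238,20)); print(r)
E
```

```text
ctr [528.6 320.1] len [ 74.5 134.9  74.8 135.8] ang [-1.843  2.875  1.311 -0.268]
[252 251 254] [177 193 206]
((529.4913940429688, 320.7257385253906), (74.57264709472656, 134.52536010742188), 74.4113998413086)
```

Call:
send_rows --pt "-2 -38 0 0 0 0.0225" --pt "-2 -38 0 0 0 0.0225" --pt "-2 -38 0 0 0 0.0225" --pt "-2 -38 0 0 0 0.0225" --pt "-2 -38 0 0 0 0.0225" --pt "-2 -38 0 0 0 0.0225" --pt "-2 -38 0 0 0 0.0225" --pt "-2 -38 0 0 0 0.0225"

```text
time: 17.0
tool_pos: [0.5273, 0.0085, 0.24]
ee_rot: [3.141, -0.001, -0.042]
wrist_force: [0.6, 0.3, -0.3]
width: 0.06
finger_force: 0.0
```

Call:
send_rows --pt "-2 -38 0 0 0 0.0225" --pt "-2 -38 0 0 0 0.0225" --pt "-2 -38 0 0 0 0.0225" --pt "-2 -38 0 0 0 0.0225" --pt "-2 -38 -9 0 0 0.0225" --pt "-2 -38 -9 0 0 0.0225" --pt "-2 -38 -9 0 0 0.0225" --pt "-2 -38 0 0 0 0.0225"

```text
time: 17.67
tool_pos: [0.5096, -0.295, 0.2106]
ee_rot: [-3.139, 0.003, 0.138]
wrist_force: [0.7, -0.2, -0.6]
width: 0.0601
finger_force: 0.0
```

Call:
send_rows --pt "0 0 0 0 0 0" --pt "0 0 0 0 0 0" --pt "0 0 0 0 0 0" --pt "0 0 0 0 0 0"

```text
time: 18.0
tool_pos: [0.5119, -0.2915, 0.2133]
ee_rot: [3.142, -0.001, 0.14]
wrist_force: [-0.5, 0.6, -0.5]
width: 0.06
finger_force: 0.0
```

```bash
python3 - <<'E'
from h import *
import pickle
o=sensors.get_obs(); c=cam("wrist"); im=optics.snapshot("wrist")
pickle.dump((c,im),open("bin1.pkl","wb")); print(o["tool_pos"],o["ee_rot"])
cv2.imwrite("pics/b2c.png",cv2.resize(im[110:260,190:325,::-1],None,fx=4,fy=4,interpolation=cv2.INTER_CUBIC))
r,q=rect(c,im,(205,115),(310,250),.009,(215,30)); print(r)
E
```

```text
[ 0.51185891 -0.29152076  0.21331038] [ 3.14151890e+00 -7.04784408e-04  1.39693090e-01]
((464.0018005371094, -308.65234375), (67.7857437133789, 72.32901763916016), 7.992851257324219)
```

View pics/b2c.png

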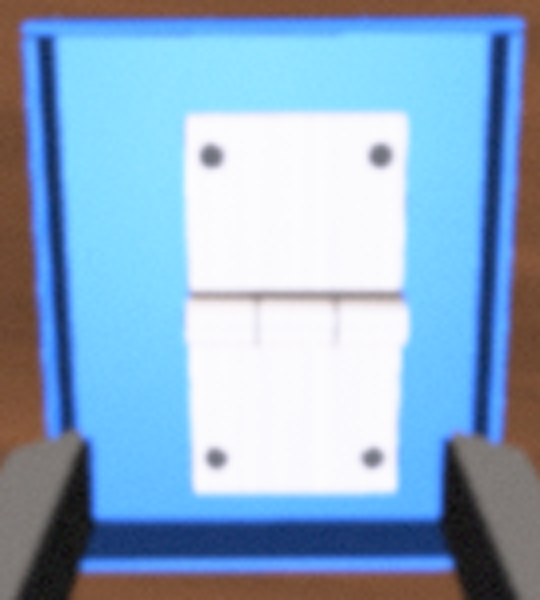

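The hinge lies bare and barrel up, with corners (185,113), (408,114), (396,493) and (193,494).

```bash
python3 - <<'E'
from h import *
import pickle
c,im=pickle.load(open("bin1.pkl","rb"))
f=lambda l,a,b:[(a+(u+.5)/4-.5,b+(v+.5)/4-.5) for u,v in l]
quad(c,f([(185,113),(408,114),(396,493),(193,494)],190,110),.009)
quad(c,f([(212,156),(381,156),(373,458),(217,458)],190,110),.009)
r,q=rect(c,im,(205,115),(310,250),.009,(170,45)); print(r)
E
```

```text
ctr [ 493.7 -303.8] len [ 70.7 130.6  70.8 131.3] ang [-1.435 -2.999  1.716  0.141]
ctr [ 493.6 -303.9] len [ 54.1 104.2  53.9 104.1] ang [-1.431 -3.     1.71   0.143]
((494.4252624511719, -303.75238037109375), (129.4241485595703, 73.66332244873047), 8.009937286376953)
```

Call:
send_rows --pt "-18 -12 -10 0 0 0.121" --pt "0 0 -10 0 0 0.121" --pt "0 0 -10 0 0 0.121" --pt "0 0 -10 0 0 0.121" --pt "0 0 -10 0 0 0.121" --pt "0 0 -10 0 0 0.121" --pt "0 0 -10 0 0 0.121" --pt "0 0 -10 0 0 0.121" --grip 40

```text
time: 18.72
tool_pos: [0.4945, -0.3027, 0.133]
ee_rot: [3.14, 0.0, 1.116]
wrist_force: [-0.1, 0.5, -0.6]
width: 0.0402
finger_force: 0.0
```

Call:
send_rows --pt "0 0 -10 0 0 0.121" --pt "0 0 -10 0 0 0.121" --pt "0 0 -10 0 0 0.121" --pt "0 0 -10 0 0 0.121" --pt "0 0 -10 0 0 0.121" --pt "0 0 0 0 0 0" --pt "0 0 0 0 0 0" --pt "0 0 0 0 0 0"

```text
time: 19.38
tool_pos: [0.4946, -0.3036, 0.0838]
ee_rot: [3.14, 0.001, 1.711]
wrist_force: [-0.3, 0.4, 0.0]
width: 0.04
finger_force: 0.0
```

Call:
send_rows --pt "-0.5 0 -20 0 0 0" --pt "0 0 -15 0 0 0" --pt "0 0 -8 0 0 0" --pt "0 0 -3 0 0 0" --pt "0 0 0 0 0 0" --pt "0 0 0 0 0 0" --pt "0 0 0 0 0 0"

```text
time: 19.97
tool_pos: [0.4941, -0.3047, 0.0381]
ee_rot: [3.14, 0.002, 1.712]
wrist_force: [0.3, 0.1, -0.9]
width: 0.0398
finger_force: 0.0
```

Call:
send_rows --pt "0 0.7 -2 0 0 0" --pt "0 0 0 0 0 0" --pt "0 0 0 0 0 0"

```text
time: 20.22
tool_pos: [0.4935, -0.3035, 0.0351]
ee_rot: [3.141, 0.0, 1.712]
wrist_force: [-0.2, 0.3, 0.2]
width: 0.0401
finger_force: 0.0
```

Call:
send_rows --pt "0 0 0 0 0 0" --pt "0 0 0 0 0 0" --pt "0 0 0 0 0 0" --pt "0 0 0 0 0 0" --pt "0 0 0 0 0 0" --pt "0 0 0 0 0 0" --grip 5

```text
time: 20.72
tool_pos: [0.4935, -0.3034, 0.0348]
ee_rot: [3.141, 0.0, 1.712]
wrist_force: [0.7, -0.7, 0.4]
width: 0.0158
finger_force: 30.0
```

Call:
send_rows --pt "0 0 0 0 0 0" --pt "0 0 0 0 0 0"

```text
time: 20.88
tool_pos: [0.4935, -0.3034, 0.0348]
ee_rot: [3.141, 0.0, 1.712]
wrist_force: [-0.2, 0.0, 0.2]
width: 0.0157
finger_force: 30.0
```

Call:
send_rows --pt "0 0 5 0 0 0" --pt "0 0 25 0 0 0" --pt "0 0 40 0 0 0" --pt "0 0 40 0 0 0" --pt "2 30 0 0 0 -0.0229" --pt "2 35 0 0 0 -0.0229" --pt "2 35 0 0 0 -0.0229" --pt "2 35 0 0 0 -0.0229"

```text
time: 21.55
tool_pos: [0.5006, -0.1671, 0.1446]
ee_rot: [-3.141, -0.001, 1.618]
wrist_force: [0.2, -0.2, -2.4]
width: 0.0155
finger_force: 30.0
```

Call:
send_rows --pt "2 35 0 0 0 -0.0229" --pt "2 35 0 0 0 -0.0229" --pt "2 35 0 0 0 -0.0229" --pt "2 35 0 0 0 -0.0229" --pt "2 35 0 0 0 -0.0229" --pt "2 35 0 0 0 -0.0229" --pt "2 35 0 0 0 -0.0229" --pt "2 35 0 0 0 -0.0229"

```text
time: 22.22
tool_pos: [0.5165, 0.1132, 0.1444]
ee_rot: [-3.14, 0.001, 1.436]
wrist_force: [0.5, 0.1, -2.7]
width: 0.0156
finger_force: 30.0
```

Call:
send_rows --pt "2 35 0 0 0 -0.0229" --pt "2 35 0 0 0 -0.0229" --pt "2 35 0 0 0 -0.0229" --pt "2 35 0 0 0 -0.0229" --pt "2 35 0 0 0 -0.0229" --pt "2 34 0 0 0 -0.0229" --pt "0 0 0 0 0 0" --pt "0 0 0 0 0 0"

```text
time: 22.88
tool_pos: [0.5284, 0.3219, 0.1436]
ee_rot: [-3.14, 0.002, 1.304]
wrist_force: [-0.3, -0.1, -2.2]
width: 0.0156
finger_force: 30.0
```

Call:
send_rows --pt "0 0 -15 0 0 0" --pt "0 0 -20 0 0 0" --pt "0 0 -15 0 0 0" --pt "0 0 -5 0 0 0" --pt "0 0 0 0 0 0" --pt "0 0 0 0 0 0" --pt "0 0 0 0 0 0"

```text
time: 23.47
tool_pos: [0.5303, 0.3203, 0.0913]
ee_rot: [3.14, -0.001, 1.299]
wrist_force: [0.3, 0.0, -2.4]
width: 0.0159
finger_force: 30.0
```

Call:
send_rows --pt "-0.5 0 -6 0 0 0" --pt "0 0 -4 0 0 0" --pt "0 0 -1 0 0 0" --pt "0 0 0 0 0 0" --pt "0 0 0 0 0 0" --pt "0 0 0 0 0 0"

```text
time: 23.97
tool_pos: [0.529, 0.3207, 0.079]
ee_rot: [3.141, -0.0, 1.3]
wrist_force: [1.2, -0.2, -3.1]
width: 0.0154
finger_force: 30.0
```

Call:
send_rows --pt "0 0 -0.8 0 0 0" --pt "0 0 0 0 0 0" --pt "0 0 0 0 0 0"

```text
time: 24.22
tool_pos: [0.5289, 0.3206, 0.078]
ee_rot: [3.141, 0.0, 1.3]
wrist_force: [0.0, -0.2, -2.8]
width: 0.0157
finger_force: 30.0
```

Call:
send_rows --pt "0 0 -0.5 0 0 0" --pt "0 0 0 0 0 0" --pt "0 0 0 0 0 0"

```text
time: 24.47
tool_pos: [0.529, 0.3207, 0.0778]
ee_rot: [3.141, -0.0, 1.3]
wrist_force: [-0.2, -0.8, -1.5]
width: 0.0154
finger_force: 30.0
```

Call:
send_rows --pt "0 0 -0.4 0 0 0" --pt "0 0 0 0 0 0" --pt "0 0 0 0 0 0"

```text
time: 24.72
tool_pos: [0.529, 0.3206, 0.0778]
ee_rot: [3.141, -0.0, 1.3]
wrist_force: [-1.1, -0.8, 2.4]
width: 0.0155
finger_force: 30.0
```

Call:
send_rows --pt "0 0 0 0 0 0" --pt "0 0 0 0 0 0" --pt "0 0 0 0 0 0" --pt "0 0 0 0 0 0" --pt "0 0 10 0 0 0" --pt "0 0 20 0 0 0" --pt "0 0 30 0 0 0" --pt "0 0 10 0 0 -0.12" --grip 40

```text
time: 25.38
tool_pos: [0.5304, 0.3214, 0.1522]
ee_rot: [3.137, -0.005, 1.178]
wrist_force: [0.6, 1.1, 1.1]
width: 0.0402
finger_force: 0.0
```

Call:
send_rows --pt "0 0 10 0 0 -0.12" --pt "0 0 10 0 0 -0.12" --pt "0 0 10 0 0 -0.12" --pt "0 0 10 0 0 -0.12" --pt "0 0 10 0 0 -0.12" --pt "0 0 10 0 0 -0.12" --pt "0 0 10 0 0 -0.12" --pt "0 0 10 0 0 -0.12"

```text
time: 26.05
tool_pos: [0.5288, 0.3206, 0.2283]
ee_rot: [-3.141, -0.0, 0.214]
wrist_force: [0.9, 0.3, 0.7]
width: 0.0397
finger_force: 0.0
```

Call:
send_rows --pt "5 -2 10 0 0 -0.12" --pt "5 -3 0 0 0 -0.12" --pt "5 0 0 0 0 -0.12" --pt "0 0 0 0 0 -0.12" --pt "0 0 0 0 0 0" --pt "0 0 0 0 0 0" --pt "0 0 0 0 0 0" --pt "0 0 0 0 0 0" --grip 94

```text
time: 26.72
tool_pos: [0.5437, 0.3157, 0.2373]
ee_rot: [-3.142, -0.0, -0.258]
wrist_force: [-0.6, -0.0, 0.4]
width: 0.0897
finger_force: 0.0
```

```bash
python3 - <<'E'
from h import *
import pickle
o=sensors.get_obs(); c=cam("wrist"); im=optics.snapshot("wrist")
pickle.dump((c,im),open("seat1.pkl","wb")); print(o["tool_pos"],o["ee_rot"])
cs=np.array([px(c,[x/1e3,y/1e3,.049]) for x,y in [(606,340),(588,267),(454,298),(467,372)]])
a=cs.min(0).astype(int)-10; b=cs.max(0).astype(int)+10; b[1]=min(b[1],384)
cr=im[a[1]:b[1],a[0]:b[0],::-1]; cr=cv2.resize(cr,None,fx=5,fy=5,interpolation=cv2.INTER_CUBIC)
cr=np.clip((cr.astype(float)-140)*2.2,0,255)
cv2.imwrite("pics/s2c.png",cr); print(a,cr.shape)
t=optics.snapshot("top"); cv2.imwrite("pics/top2raw.png",t[:,:,::-1])
E
```

```text
[0.54372552 0.31566187 0.23728624] [-3.14155932e+00 -2.73153468e-05 -2.57895603e-01]
[213 121] (645, 415, 3)[ WARN:0@1.139] global loadsave.cpp:1063 imwrite_ Unsupported depth image for selected encoder is fallbacked to CV_8U.
```

View pics/s2c.png

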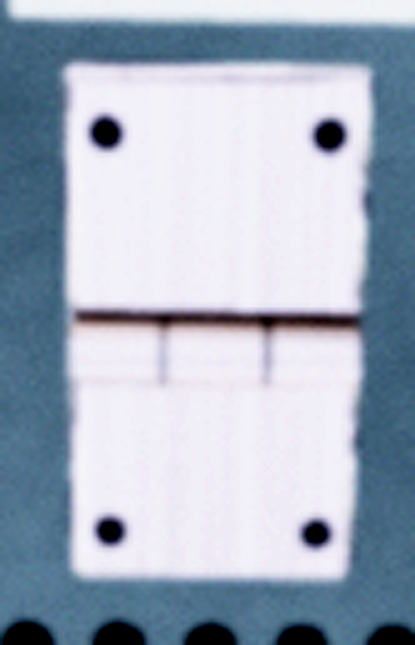

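The hinge lies on the pad; its holes are at crop (106,132), (330,135), (316,533) and (110,531), and a strip of pad shows along the top edge. Now I'll check the centring numerically.

```bash
python3 - <<'E'
from h import *
import pickle
c,im=pickle.load(open("seat1.pkl","rb"))
f=lambda l,s,a,b:[(a+(u+.5)/s-.5,b+(v+.5)/s-.5) for u,v in l]
quad(c,f([(106,132),(330,135),(316,533),(110,531)],5,213,121),.052)
# refine holes by dark centroid
def holes(im,guess):
    g=cv2.cvtColor(im,cv2.COLOR_RGB2GRAY).astype(float); out=[]
    for u,v in guess:
        u0,v0=int(round(u)),int(round(v)); yy,xx=np.mgrid[v0-5:v0+6,u0-5:u0+6]; q=g[v0-5:v0+6,u0-5:u0+6]; wt=np.clip(200-q,0,None); wt[(xx-u)**2+(yy-v)**2>20]=0
        out.append(((wt*xx).sum()/wt.sum(),(wt*yy).sum()/wt.sum()))
    return out
H=holes(im,f([(106,132),(330,135),(316,533),(110,531)],5,213,121)); quad(c,H,.052)
c0,i0=pickle.load(open("seat0.pkl","rb"))
quad(c0,f([(57,57),(301,70),(270,474),(49,466)],4,213,118),.047)
# predicted edge rows for centred hinge in this view, crop coordinates
def loc(x,y,z,ctr=(529.3,320.6),yaw=-.268):
    C,S=np.cos(yaw),np.sin(yaw); u,v=px(c,[(ctr[0]+C*x-S*y)/1e3,(ctr[1]+S*x+C*y)/1e3,z]); return round((u-213+.5)*5-.5),round((v-121+.5)*5-.5)
for n,p in dict(padTL=(67,37,.047),padTR=(67,-37,.047),padBR=(-67,-37,.047),padBL=(-67,37,.047),hTL=(65,35,.052),hTR=(65,-35,.052),hBR=(-65,-35,.052),hBL=(-65,35,.052)).items(): print(n,loc(*p))
g=im[...,0].astype(int)
print(im[128:142,250,0], im[230:242,250,0]); print(im[205,220:234,0],im[205,278:292,0])
E
```

```text
ctr [528.6 320.4] len [ 54.3 104.2  54.1 104.4] ang [-1.842  2.871  1.302 -0.27 ]
ctr [528.6 320.6] len [ 54.2 104.3  54.1 104.2] ang [-1.841  2.871  1.3   -0.269]
ctr [529.2 320.5] len [ 74.5 134.8  74.7 135.7] ang [-1.843  2.875  1.311 -0.268]
padTL (64, 65)
padTR (369, 68)
padBR (349, 575)
padBL (74, 572)
hTL (71, 75)
hTR (363, 78)
hBR (344, 576)
hBL (80, 573)
[169 166 169 169 170 195 233 245 242 244 248 249 250 249] [249 249 249 249 248 244 225 190 177 179 176 172]
[174 174 173 172 172 174 186 210 236 248 251 250 249 249] [250 250 250 249 245 229 198 173 166 168 166 167 165 166]
```

Seating is within about 0.7 mm and 0.002 rad. Now I'll put the lamp back.

Call:
send_rows --pt "9.5 -29.4 0 0 0 0.04" --pt "9.5 -29.4 0 0 0 0.04" --pt "9.5 -29.4 0 0 0 0.04" --pt "9.5 -29.4 0 0 0 0.04" --pt "9.5 -29.4 0 0 0 0.04" --pt "9.5 -29.4 0 0 0 0.04" --pt "9.5 -29.4 0 0 0 0.04" --pt "9.5 -29.4 0 0 0 0.04" --grip 60

```text
time: 27.48
tool_pos: [0.6201, 0.079, 0.2373]
ee_rot: [3.142, -0.0, 0.063]
wrist_force: [1.1, 1.0, 0.7]
width: 0.0601
finger_force: 0.0
```

Call:
send_rows --pt "9.5 -29.4 0 0 0 0.04" --pt "9.5 -29.1 -20 0 0 0.04" --pt "0 0 -30 0 0 0" --pt "0 0 -40 0 0 0" --pt "0 0 -20 0 0 0" --pt "0 0 -10 0 0 0" --pt "0 0 0 0 0 0" --pt "0 0 0 0 0 0"

```text
time: 28.15
tool_pos: [0.6393, 0.022, 0.1179]
ee_rot: [3.141, -0.001, 0.141]
wrist_force: [0.6, 0.9, 0.1]
width: 0.0603
finger_force: 0.0
```

Call:
send_rows --pt "0 0 0 0 0 0" --pt "0 0 0 0 0 0"

```text
time: 28.32
tool_pos: [0.6404, 0.0221, 0.1202]
ee_rot: [3.141, -0.005, 0.141]
wrist_force: [0.6, 0.5, -0.5]
width: 0.0597
finger_force: 0.0
```

Call:
send_rows --pt "0 0 -25 0 0 0" --pt "0 0 -25 0 0 0" --pt "0 0 -14 0 0 0" --pt "0 0 -5 0 0 0" --pt "0 0 0 0 0 0" --pt "0 0 0 0 0 0" --pt "0 0 0 0 0 0"

```text
time: 28.9
tool_pos: [0.6404, 0.0218, 0.0505]
ee_rot: [3.141, -0.004, 0.14]
wrist_force: [-0.6, 0.8, 0.2]
width: 0.0599
finger_force: 0.0
```

Call:
send_rows --pt "0 0 0 0 0 0" --pt "0 0 0 0 0 0" --pt "0 0 0 0 0 0" --pt "0 0 0 0 0 0" --pt "0 0 0 0 0 0" --pt "0 0 0 0 0 0" --grip 20

```text
time: 29.4
tool_pos: [0.6391, 0.0218, 0.0485]
ee_rot: [3.141, -0.001, 0.14]
wrist_force: [-0.2, 0.1, 2.1]
width: 0.0334
finger_force: 30.0
```

Call:
send_rows --pt "0 0 10 0 0 0" --pt "0 0 30 0 0 0" --pt "0 0 40 0 0 0" --pt "-9 -33 0 0 0 0" --pt "-11 -32 0 0 0 0" --pt "-11 -32 0 0 0 0" --pt "-11 -32 0 0 0 0" --pt "-11 -32 0 0 0 0"

```text
time: 30.07
tool_pos: [0.5851, -0.1403, 0.1286]
ee_rot: [3.141, -0.0, 0.141]
wrist_force: [-0.6, 0.5, -0.7]
width: 0.033
finger_force: 30.0
```

Call:
send_rows --pt "-11 -32 0 0 0 0" --pt "-11 -32 0 0 0 0" --pt "-11 -32 0 0 0 0" --pt "-11 -32 0 0 0 0" --pt "-11 -32 0 0 0 0" --pt "0 0 0 0 0 0" --pt "0 0 0 0 0 0" --pt "0 0 -25 0 0 0"

```text
time: 30.73
tool_pos: [0.534, -0.301, 0.1091]
ee_rot: [3.134, -0.009, 0.14]
wrist_force: [0.1, -0.0, 0.1]
width: 0.0333
finger_force: 30.0
```

Call:
send_rows --pt "0 0 -30 0 0 0" --pt "0 0 -15 0 0 0" --pt "0 0 -7 0 0 0" --pt "0 0 0 0 0 0" --pt "0 0 0 0 0 0" --pt "0 0 0 0 0 0"

```text
time: 31.23
tool_pos: [0.532, -0.2989, 0.0523]
ee_rot: [3.14, -0.002, 0.141]
wrist_force: [-0.7, 0.2, -0.0]
width: 0.0335
finger_force: 30.0
```

Call:
send_rows --pt "0 0 -2 0 0 0" --pt "0 0 -1 0 0 0" --pt "0 0 -0.5 0 0 0" --pt "0 0 0 0 0 0" --pt "0 0 0 0 0 0" --pt "0 0 0 0 0 0"

```text
time: 31.73
tool_pos: [0.5314, -0.2993, 0.0484]
ee_rot: [3.141, -0.001, 0.14]
wrist_force: [0.2, 0.4, 3.1]
width: 0.0329
finger_force: 30.0
```

Call:
send_rows --pt "0 0 -0.5 0 0 0" --pt "0 0 0 0 0 0" --pt "0 0 0 0 0 0"

```text
time: 31.98
tool_pos: [0.5314, -0.2993, 0.0484]
ee_rot: [3.141, -0.001, 0.14]
wrist_force: [0.8, 0.9, 5.1]
width: 0.0333
finger_force: 30.0
```

Call:
send_rows --pt "0 0 0 0 0 0" --pt "0 0 0 0 0 0" --pt "0 0 0 0 0 0" --pt "0 0 0 0 0 0" --pt "0 0 15 0 0 0" --pt "0 0 30 0 0 0" --pt "0 0 40 0 0 0" --grip 60

```text
time: 32.57
tool_pos: [0.5285, -0.2977, 0.1283]
ee_rot: [-3.135, 0.007, 0.14]
wrist_force: [0.1, -0.1, -0.1]
width: 0.06
finger_force: 0.0
```

Call:
send_rows --pt "5 34 0 0 0 0" --pt "5 34 0 0 0 0" --pt "5 34 0 0 0 0" --pt "5 34 0 0 0 0" --pt "5 35 0 0 0 0" --pt "5 35 0 0 0 0" --pt "5 35 0 0 0 0" --pt "5 35 0 0 0 0" --grip 76

```text
time: 33.23
tool_pos: [0.5707, -0.0215, 0.1318]
ee_rot: [3.141, 0.0, 0.14]
wrist_force: [0.9, -0.3, 0.7]
width: 0.0761
finger_force: 0.0
```

Call:
send_rows --pt "5 34 0 0 0 0" --pt "0 0 -25 0 0 0" --pt "0 0 -20 0 0 0" --pt "0 0 0 0 0 0" --pt "0 0 0 0 0 0" --pt "0 0 0 0 0 0"

```text
time: 33.73
tool_pos: [0.5764, 0.0105, 0.0879]
ee_rot: [3.141, -0.001, 0.14]
wrist_force: [0.2, 0.5, 0.1]
width: 0.076
finger_force: 0.0
```

Call:
send_rows --pt "0 0 -20 0 0 0" --pt "0 0 -18 0 0 0" --pt "0 0 -10 0 0 0" --pt "0 0 -2 0 0 0" --pt "0 0 0 0 0 0" --pt "0 0 0 0 0 0"

```text
time: 34.23
tool_pos: [0.5768, 0.0106, 0.0385]
ee_rot: [3.141, -0.002, 0.14]
wrist_force: [-0.4, 0.1, 0.9]
width: 0.0758
finger_force: 0.0
```

Call:
send_rows --pt "0 0 0 0 0 0" --pt "0 0 0 0 0 0" --pt "0 0 0 0 0 0" --pt "0 0 0 0 0 0" --pt "0 0 0 0 0 0" --pt "0 0 0 0 0 0" --grip 40

```text
time: 34.73
tool_pos: [0.5763, 0.0108, 0.0378]
ee_rot: [3.141, -0.001, 0.14]
wrist_force: [-0.2, -0.9, 1.8]
width: 0.0534
finger_force: 30.0
```

Call:
send_rows --pt "0 0 10 0 0 0" --pt "0 0 30 0 0 0" --pt "0 0 40 0 0 0" --pt "-12 -32 0 0 0 0" --pt "-12 -32 0 0 0 0" --pt "-12 -32 0 0 0 0" --pt "-12 -32 0 0 0 0" --pt "-12 -32 0 0 0 0"

```text
time: 35.4
tool_pos: [0.515, -0.1502, 0.1176]
ee_rot: [3.141, -0.0, 0.141]
wrist_force: [0.3, 0.8, -1.0]
width: 0.0539
finger_force: 30.0
```

Call:
send_rows --pt "-12 -32 0 0 0 0" --pt "-12 -32 0 0 0 0" --pt "-12 -32 0 0 0 0" --pt "-12 -32 0 0 0 0" --pt "-12 -34 0 0 0 0" --pt "0 0 0 0 0 0" --pt "0 0 0 0 0 0" --pt "0 0 -25 0 0 0"

```text
time: 36.07
tool_pos: [0.4588, -0.3134, 0.0975]
ee_rot: [3.134, -0.008, 0.139]
wrist_force: [1.0, -0.4, -0.4]
width: 0.0538
finger_force: 30.0
```

Call:
send_rows --pt "0 0 -30 0 0 0" --pt "0 0 -15 0 0 0" --pt "0 0 -7 0 0 0" --pt "0 0 0 0 0 0" --pt "0 0 0 0 0 0" --pt "0 0 0 0 0 0"

```text
time: 36.57
tool_pos: [0.4569, -0.3109, 0.0411]
ee_rot: [3.14, -0.001, 0.141]
wrist_force: [0.6, 0.6, -0.8]
width: 0.0533
finger_force: 30.0
```

Call:
send_rows --pt "0 0 -2 0 0 0" --pt "0 0 -1 0 0 0" --pt "0 0 -0.5 0 0 0" --pt "0 0 0 0 0 0" --pt "0 0 0 0 0 0" --pt "0 0 0 0 0 0"

```text
time: 37.07
tool_pos: [0.4564, -0.3112, 0.0376]
ee_rot: [3.141, -0.001, 0.14]
wrist_force: [-0.1, 1.6, 5.6]
width: 0.054
finger_force: 30.0
```

Call:
send_rows --pt "0 0 0 0 0 0" --pt "0 0 0 0 0 0" --pt "0 0 0 0 0 0" --pt "0 0 0 0 0 0" --pt "0 0 15 0 0 0" --pt "0 0 30 0 0 0" --pt "0 0 40 0 0 0" --grip 74

```text
time: 37.65
tool_pos: [0.4536, -0.3094, 0.1182]
ee_rot: [-3.135, 0.006, 0.14]
wrist_force: [0.5, -0.3, 1.1]
width: 0.0738
finger_force: 0.0
```

Call:
send_rows --pt "5 34 0 0 0 0.02" --pt "5 34 0 0 0 0.02" --pt "5 34 0 0 0 0.02" --pt "5 35 0 0 0 0.02" --pt "6 35 0 0 0 0.03" --pt "6 35 0 0 0 0" --pt "6 35 0 0 0 0" --pt "6 35 0 0 0 0" --grip 50

```text
time: 38.32
tool_pos: [0.4997, -0.0325, 0.1214]
ee_rot: [3.141, 0.0, 0.25]
wrist_force: [0.7, 0.1, -0.2]
width: 0.0496
finger_force: 0.0
```

Call:
send_rows --pt "6 35 0 0 0 0" --pt "0 0 -25 0 0 0" --pt "0 0 -20 0 0 0" --pt "0 0 0 0 0 0" --pt "0 0 0 0 0 0" --pt "0 0 0 0 0 0"

```text
time: 38.82
tool_pos: [0.5064, 0.0005, 0.0774]
ee_rot: [3.141, -0.001, 0.25]
wrist_force: [-1.5, 0.7, -0.3]
width: 0.0499
finger_force: 0.0
```

Call:
send_rows --pt "0 0.8 -20 0 0 0" --pt "0 0 -15 0 0 0" --pt "0 0 -8 0 0 0" --pt "0 0 -2 0 0 0" --pt "0 0 0 0 0 0" --pt "0 0 0 0 0 0"

```text
time: 39.32
tool_pos: [0.5068, 0.0013, 0.0328]
ee_rot: [3.141, -0.002, 0.25]
wrist_force: [-0.5, 0.6, 0.4]
width: 0.05
finger_force: 0.0
```

Call:
send_rows --pt "0 0 0 0 0 0" --pt "0 0 0 0 0 0" --pt "0 0 0 0 0 0" --pt "0 0 0 0 0 0" --pt "0 0 0 0 0 0" --pt "0 0 0 0 0 0" --grip 15

```text
time: 39.82
tool_pos: [0.5062, 0.0016, 0.0322]
ee_rot: [3.141, -0.001, 0.25]
wrist_force: [-0.3, 0.4, 3.1]
width: 0.0222
finger_force: 34.9
```

Call:
send_rows --pt "0 0 10 0 0 0" --pt "0 0 35 0 0 0" --pt "0 0 40 0 0 0" --pt "-5 -34 0 0 0 0" --pt "-5 -34 0 0 0 0" --pt "-5 -34 0 0 0 0" --pt "-6 -35 0 0 0 0" --pt "-6 -35 0 0 0 0"

```text
time: 40.48
tool_pos: [0.4785, -0.1717, 0.1174]
ee_rot: [3.141, -0.001, 0.251]
wrist_force: [0.7, 0.0, -0.1]
width: 0.0222
finger_force: 34.5
```

Call:
send_rows --pt "-6 -35 0 0 0 0" --pt "-6 -35 0 0 0 0" --pt "-6 -35 0 0 0 0" --pt "-6 -35.7 0 0 0 0" --pt "0 0 0 0 0 0" --pt "0 0 0 0 0 0" --pt "0 0 -25 0 0 0" --pt "0 0 -20 0 0 0"

```text
time: 41.15
tool_pos: [0.4559, -0.3105, 0.0724]
ee_rot: [3.14, -0.002, 0.251]
wrist_force: [-0.3, 0.2, -0.6]
width: 0.0223
finger_force: 34.5
```

Call:
send_rows --pt "0 0 -5 0 0 0" --pt "0 0 0 0 0 0" --pt "0 0 0 0 0 0" --pt "0 0 0 0 0 0" --pt "0 0 0 0 0 0"

```text
time: 41.57
tool_pos: [0.4559, -0.3113, 0.0684]
ee_rot: [3.139, -0.002, 0.251]
wrist_force: [0.1, 0.2, -0.0]
width: 0.0219
finger_force: 34.5
```

Call:
send_rows --pt "0 0 -4 0 0 0" --pt "0 0 -2 0 0 0" --pt "0 0 -1 0 0 0" --pt "0 0 0 0 0 0" --pt "0 0 0 0 0 0" --pt "0 0 0 0 0 0"

```text
time: 42.07
tool_pos: [0.4551, -0.3111, 0.0602]
ee_rot: [3.141, -0.0, 0.25]
wrist_force: [0.4, 2.1, 4.3]
width: 0.0219
finger_force: 34.9
```

Call:
send_rows --pt "0 0 -0.8 0 0 0" --pt "0 0 0 0 0 0" --pt "0 0 0 0 0 0"

```text
time: 42.32
tool_pos: [0.4551, -0.3111, 0.0601]
ee_rot: [3.141, -0.001, 0.25]
wrist_force: [-2.0, 1.6, 7.4]
width: 0.0225
finger_force: 35.0
```

Contact made, so I'll release, rise to the viewing pose and check.

Call:
send_rows --pt "0 0 0 0 0 0" --pt "0 0 0 0 0 0" --pt "0 0 0 0 0 0" --pt "0 0 0 0 0 0" --pt "0 0 15 0 0 0" --pt "0 0 35 0 0 0" --pt "0 0 40 0 0 0" --pt "20 6 30 0 0 -0.04" --grip 50

```text
time: 42.98
tool_pos: [0.4731, -0.3062, 0.181]
ee_rot: [3.14, 0.001, 0.206]
wrist_force: [0.8, -0.1, 0.4]
width: 0.0501
finger_force: 0.0
```

Call:
send_rows --pt "20 6 30 0 0 -0.04" --pt "17 6 0 0 0 -0.03" --pt "0 0 0 0 0 0" --pt "0 0 0 0 0 0" --pt "0 0 0 0 0 0" --pt "0 0 0 0 0 0" --grip 94

```text
time: 43.48
tool_pos: [0.5105, -0.293, 0.2069]
ee_rot: [-3.139, 0.003, 0.14]
wrist_force: [0.4, 0.4, -0.4]
width: 0.0866
finger_force: 0.0
```

```bash
python3 - <<'E'
from h import *
import pickle
o=sensors.get_obs(); c=cam("wrist"); im=optics.snapshot("wrist")
pickle.dump((c,im),open("bin2.pkl","wb")); print(o["tool_pos"],o["ee_rot"])
cv2.imwrite("pics/b3c.png",cv2.resize(im[110:260,190:325,::-1],None,fx=4,fy=4,interpolation=cv2.INTER_CUBIC))
cv2.imwrite("pics/top3.png",cv2.resize(optics.snapshot("top")[:,:,::-1],(800,600)))
E
```

```text
[ 0.5105026  -0.29295437  0.20691701] [-3.13941638e+00  2.98299870e-03  1.39726833e-01]
```

View pics/b3c.png

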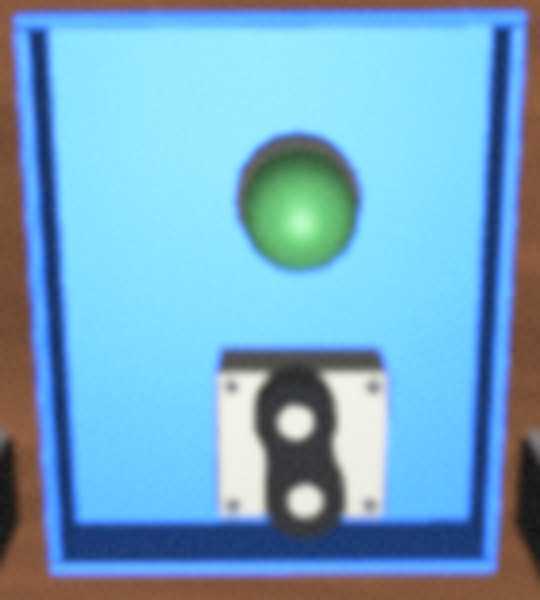

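View pics/top3.png

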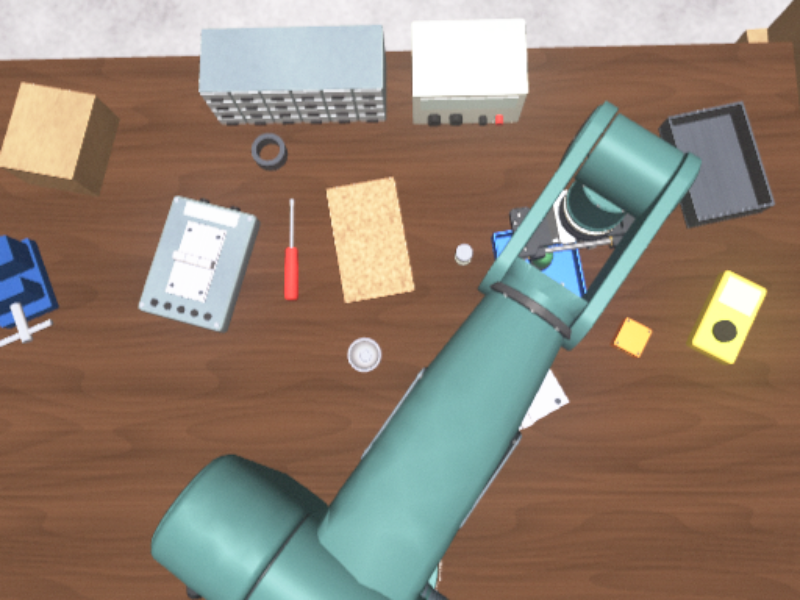

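The bin view shows the lamp upright at (300,200), the module at (218-387,372-519) and the grommets on it at (299,450). The top view shows the hinge on the seat, and the jar and screwdriver where they were. Checking the numbers now.

```bash
python3 - <<'E'
from h import *
import pickle
from scipy.optimize import least_squares
a=np.linspace(0,2*np.pi,60)
def box(c,cyl):
    P=np.array([px(c,[(x+r*np.cos(t))/1e3,(y+r*np.sin(t))/1e3,z/1e3]) for x,y,r,z in cyl for t in a]); P=(P-[190,110]+.5)*4-.5
    return np.r_[P.min(0),P.max(0)]
def lamp(c,p,b): return box(c,[(p[0],p[1],r,b+z) for r,z in [(20,0),(20,14),(17,14),(17,40),(14.5,44),(10,48),(5,49.6)]])
def grom(c,p,b,yaw): return box(c,[(p[0]+s*13*np.cos(yaw),p[1]+s*13*np.sin(yaw),13,b+z) for s in(1,-1) for z in (0,14)])
q=lambda l:[(190+(u+.5)/4-.5,110+(v+.5)/4-.5) for u,v in l]
for n,b,lb,mc,gb,sc in [("bin0",9,(232,143,355,283),[(213,380),(380,380),(378,527),(214,527)],(242,368,332,544),None),
                     ("bin2",4,(238,131,360,271),[(218,372),(387,372),(384,519),(219,519)],(255,364,346,537),None)]:
    c,im=pickle.load(open(n+".pkl","rb")); print(n)
    s=least_squares(lambda p:lamp(c,p,b)-lb,[530,-298]); print(" lamp",s.x.round(1),s.fun.round(0))
    quad(c,q(mc),(b+28)/1e3)
    s=least_squares(lambda p:grom(c,p,b+28,.25)-gb,[456,-309]); print(" grom",s.x.round(1),s.fun.round(0))
E
```

```text
bin0
 lamp [ 530.4 -297.8] [-3. -2.  3.  2.]
ctr [ 455.9 -309.6] len [51.8 50.1 52.9 50.1] ang [-1.428 -2.984  1.714  0.136]
 grom [ 458.  -306.2] [-2.  1.  2. -2.]
bin2
 lamp [ 531.9 -299.6] [-4. -2.  4.  2.]
ctr [ 456.2 -311.5] len [52.5 50.  53.3 50. ] ang [-1.43  -2.991  1.711  0.134]
 grom [ 457.7 -310.5] [-2.  0.  2. -0.]
```

```bash
python3 - <<'E'
from h import *
import pickle
c3=cam("wrist"); im3=optics.snapshot("wrist"); pickle.dump((c3,im3),open("bin3.pkl","wb"))
print(sensors.get_obs()["tool_pos"])
for n in ["bin0","bin1","bin2","bin3"]:
    c,im=pickle.load(open(n+".pkl","rb")); hsv=cv2.cvtColor(im,cv2.COLOR_RGB2HSV)
    m=((hsv[...,0]>95)&(hsv[...,0]<130)&(hsv[...,1]>80)).astype(np.uint8); m[:100]=0; m[270:]=0; m[:,:180]=0; m[:,335:]=0
    k=max(cv2.findContours(m,cv2.RETR_EXTERNAL,cv2.CHAIN_APPROX_NONE)[0],key=cv2.contourArea)[:,0]
    q=np.array([w(c,u,v,.036)[:2]*1000 for u,v in k],np.float32); r=cv2.minAreaRect(q); print(n,np.round(r[0],1),np.round(r[1],1),round(r[2],2))
    # green lamp blob centroid, at z=.04+base
    g=((hsv[...,0]>45)&(hsv[...,0]<80)&(hsv[...,1]>90)).astype(np.uint8); g[:100]=0;g[240:]=0;g[:,:220]=0;g[:,310:]=0
    ys,xs=np.nonzero(g)
    if len(xs)>50: print("  lamp",(w(c,xs.mean(),ys.mean(),(.009 if n=="bin0" else .004)+.04)[:2]*1000).round(1))
E
```

```text
[ 0.51095256 -0.29316998  0.20786623]
bin0 [ 500.  -295.4] [175.9 146.3] 8.21
  lamp [ 532.7 -296.9]
bin1 [ 499.4 -295.4] [177.2 146.2] 8.24
bin2 [ 499.9 -295.4] [176.3 146.3] 8.21
  lamp [ 533.7 -298.7]
bin3 [ 500.  -295.4] [176.4 146.2] 8.24
  lamp [ 533.4 -298.7]
```

```bash
python3 -c "
from bench import ticket; print(ticket.close_job())"
```

```text
the job is handed in; nothing more can be done
None
```

The job is handed in after about 44 s of robot time. The hinge lies barrel up on the seat, within about 1 mm of centre. The lamp and module are back upright in the bin about 2 mm from their starting spots, which I left as is. The grommet pair lies flat on the module, about 2 mm off its middle.

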